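# Line up the vessels by height on the positioning bar

## Robot

A 6-joint arm with a two-finger parallel gripper is mounted at the origin on a cart in front of the work surface, level with it; the furniture and walls round the work are solid. World frame = base frame: x ahead of the robot, y to its left, z up, the work surface at z = 0. Lengths are in m, angles in degrees, forces in N, time in s.
With the tool pointing down it reaches from about 0.25 to 0.725 m from the base axis. Payload 9.7 kg.
Tool frame: the origin (TCP) lies between the finger pads; the fingertips stand bot.tcp_to_tips ahead of it and the grasp point (between the pads) lies 11 mm behind it (bot.tcp_to_tips is the distance from the TCP to the fingertips, in m); z points along the fingers, y is the line along which they close (so a half turn about z gives the same grasp; the last joint's range is limited). The gripper opens to 85 mm and grips with 20 to 120 N. Pads are 22 mm wide; open, the fingers measure 114 mm over their backs; the gripper's body (76 mm by 85 mm) begins 54 mm behind the grasp point. The pads swing forward as they close: fully open they stand 13 mm farther back than shut.
Start: joints at [-63.025, 4.979, 10.078, 95.1, 0, 90], TCP at [0.249, -0.49, 0.239] pointing down, gripper open.
Joint ranges: [-179.16, 179.16], [-48.56, 103.87], [-65.8, 70.77], [-126.05, 130.52], [-82.76, 87.17], [-180, 180]. Speed limits (degrees/s): [127.2, 127.2, 147.25, 180, 180, 180].

## Interface

Orientations are given as [roll, pitch, yaw] about the fixed x, y, z axes, in that order (R = Rz(yaw) Ry(pitch) Rx(roll)).
In Python, from workcell import bot gives the robot as it stands. The module is installed in compiled form; this text tells all that it offers.
- The arm moves only by the tool carry_out, never from a script. Its arguments are lists of equal length, an entry for each row: "linear": the shift along the world's x, y, z normalised to -1 to 1, where 1 is 2 cm, a list of three; "rotation": the turn, a rotation vector about the world's x, y, z normalised to -1 to 1, where 1 is 8 degrees, a list of three; "grip": the closure, from -1 (fully open) to 1 (shut). In form: {"linear": [[tx, ty, tz], ...], "rotation": [[rx, ry, rz], ...], "grip": [grip, ...]}. A call has 1 to 12 rows; each row shifts and turns the commanded pose from where the row before left it; what a row does not reach is not made up. A row lasts 1/10 s, in which the tool goes at most 50 mm and 8.59 degrees, less where a joint would pass 70% of its speed; a pose out of reach is approached as far as the arm can. A call with a number of a shift or a turn outside -1 to 1 is refused whole. A call with a gripper value outside its range is refused whole. The fingers move at their own pace and stop on an object; "grip_force" is the grip in N (left out, the last holds). Time passes only in rows, so rows that do not move let the fingers close. It gives the time, the measured TCP pose, the force, the opening and the grip force at its end, in the units of the state.
- bot.get_obs(): the state, without advancing time (a new reading comes with each control period).
- bot.camera(name): name is "scene" or "top"; returns the picture (400x640x3 uint8, blue, green, red); there is no depth.
- bot.camera_model(name): a dict with "fx", "fy", "cx", "cy" (pixels), "camera_from_world" (4x4, takes a point from world to camera coordinates). Camera axes: x right, y up, looking along -z (the intrinsics and any distortion apply to the point x, -y, -z); pixel columns grow to the right and rows downward; lengths in m; the calibration is good to about 2 mm. A picture is of the moment at which its call begins. camera_model takes no time and is no camera call.
- bot.job_done(): hands the job in; it is judged then, once.
The state is a dict: "time": time; "q": joint angles; "qd": joint speeds; "joint_efforts": joint torques, N m; "ee_pos": TCP position; "tcp_rot": TCP orientation; "wrist_force": force on the tool from outside, world axes, zero at the start; "torque": the same for the moment, N m; "opening": finger opening in m; "grasp_force": force on a finger pad.
Only numpy, scipy, OpenCV 4.12 (cv2) and the standard library are available. Lean on these libraries where they do the work, as an engineer would, in place of code of your own. Each camera call takes 0.05 s, during which the arm holds its last target. There are 200 camera calls.

## Task

Line up the small glass beaker, the small white bottle with the blue cap and the two smaller clear bottles with blue caps, which stand around the block of little vials, on the row of four round pads in order of height, one to a pad: the shortest on the end pad by the timer, the tallest on the pad at the other end. Each must stand upright in the middle of its pad.

Things in the scene. Friction and masses are not known exactly. Their poses are not given: they have to be found in the camera images.
- beaker: Small empty open glass beaker, 70 mm high, the shortest of the four. Round wall about 55 mm across along its y axis; along its x axis it is 60 mm with the pouring lip. Origin: centre of its underside, z up. Grasp it round the outside of the wall, 25 to 45 mm above its underside. About 40 g. Starts on the open counter round the block of vials. 
- white_bottle: White plastic bottle with a purplish-blue screw cap, 107 mm high, body 59 mm across; the cap is 47 mm across and makes up the top 20 mm. Origin: centre of its underside, z up. Closed; the cap does not turn and can carry it. About 0.15 kg. Starts on the open counter round the block of vials. The far larger white blue-capped bottle at the back is not meant.
- small_clear_bottle: Clear glass bottle with a blue screw cap, 140 mm high, body 69 mm across; the cap is 49 mm across and makes up the top 26 mm. Origin: centre of its underside, z up. Closed; the cap does not turn and can carry it. About 0.26 kg. Starts on the open counter round the block of vials. The others like it at the back and right edge are not meant. 
- large_clear_bottle: Clear glass bottle with a blue screw cap, 160 mm high, the tallest of the four, body 78 mm across; the cap is 53 mm across and makes up the top 26 mm. Origin: centre of its underside, z up. Closed; the cap does not turn and can carry it. About 0.36 kg. Starts on the open counter round the block of vials. The others like it at the back and right edge are not meant. 
- timer: White upright digital lab timer with a grey display and three buttons, 62 mm wide, 64 mm high, 35 mm deep, fixed. It stands on the counter on the robot's side of the bar with the pads, by one end pad, about 100 mm from its middle; a red rubber bulb lies likewise by the other end pad. Origin: centre of its underside, z up. Block of vials: 100 mm high, x 0.43 to 0.60 m, y -0.29 to 0.06 m.
- pad_1: One of four equal dark round rubber pads in a straight row at 95 mm spacing on a flat aluminium bar (86 x 370 mm, 8 mm thick) fixed to the counter: one end of the row. 80 mm across, 4 mm thick, a small grey dot at its middle, fixed. Its origin is the centre of its underside; its top is 4 mm above its origin and 12 mm above the counter.
- pad_2: One of four equal dark round rubber pads in a straight row at 95 mm spacing on a flat aluminium bar (86 x 370 mm, 8 mm thick) fixed to the counter: second, between pads 1 and 3. 80 mm across, 4 mm thick, a small grey dot at its middle, fixed. Its origin is the centre of its underside; its top is 4 mm above its origin and 12 mm above the counter.
- pad_3: One of four equal dark round rubber pads in a straight row at 95 mm spacing on a flat aluminium bar (86 x 370 mm, 8 mm thick) fixed to the counter: third, between pads 2 and 4. 80 mm across, 4 mm thick, a small grey dot at its middle, fixed. Its origin is the centre of its underside; its top is 4 mm above its origin and 12 mm above the counter.
- pad_4: One of four equal dark round rubber pads in a straight row at 95 mm spacing on a flat aluminium bar (86 x 370 mm, 8 mm thick) fixed to the counter: the other end of the row. 80 mm across, 4 mm thick, a small grey dot at its middle, fixed. Its origin is the centre of its underside; its top is 4 mm above its origin and 12 mm above the counter.
Not all that is in view belongs to the job. Leave any turquoise look-alike of the beaker alone.

How it is judged:
By the outcome, as a careful person would: the job done as asked, in the order asked, and still so for the second after the job is handed in, with the robot touching nothing.
It also fails if it takes over 118 s, if anything falls off the work surface, if the arm or the gripper's body presses on something with over 40 N, if the wrist force passes 120 N, or if a joint passes its speed limit or range.

## Working session

There is one attempt and no reset: what is moved stays moved. The work goes in short steps, Python scripts to look and compute and a tool call to move; the robot and the scene stay as the last step left them, time stands still between calls to the robot, and variables do not carry over. Pictures are saved under pics/ and viewed, at most 14 in all, crops included, and the job is handed in when it is done.

Besides the shell and the picture viewer there is one more tool, called after ">>>" as a command line: name --argument value ..., lists and objects as JSON in quotes. carry_out: Moves the arm, as the interface text tells. Its arguments: {"type":"object","properties":{"linear":{"type":"array","items":{"type":"array","items":{"type":"number"}}},"rotation":{"type":"array","items":{"type":"array","items":{"type":"number"}}},"grip":{"type":"array","items":{"type":"number"}},"grip_force":{"type":"number"}},"required":["linear","rotation","grip"]}

```bash
mkdir -p pics; python3 - <<'E'
from workcell import bot
import cv2
print(bot.tcp_to_tips, bot.get_obs())
for n in("scene","top"):
    cv2.imwrite(f"pics/{n}0.png",bot.camera(n)); print(n,bot.camera_model(n))
E
```

```text
0.008 {'time': 0.0, 'q': array([-6.30268937e+01,  5.01118377e+00,  1.00315498e+01,  9.50972401e+01,
       -9.88752129e-04,  9.00023353e+01]), 'qd': array([ 0.05229168,  0.00436739, -0.10885011, -0.02334554, -0.01159842,
        0.08287925]), 'joint_efforts': array([ 1.84884964e-03, -5.20401120e+01,  4.64798141e+01,  1.68244232e-02,
        9.93553954e-05,  3.20607583e-06]), 'ee_pos': array([ 0.2493612 , -0.48997787,  0.23855623]), 'tcp_rot': array([-1.79923126e+02,  9.91884570e-04,  2.69707723e+01]), 'wrist_force': array([-0.34196458,  0.17610109,  0.37485092]), 'torque': array([-0.01560515, -0.00934072,  0.0090039 ]), 'grasp_force': 0.0, 'opening': 0.08511627376360614}
scene {'fx': 456.2175624983857, 'fy': 456.2175624983857, 'cx': 319.8456196636639, 'cy': 192.3071066576653, 'camera_from_world': array([[-0.89374317, -0.44857556,  0.0017655 ,  0.3427587 ],
       [ 0.31410182, -0.62299777,  0.71638943, -0.23126302],
       [-0.32025489,  0.64082271,  0.6976984 , -1.40350132],
       [ 0.        ,  0.        ,  0.        ,  1.        ]])}
top {'fx': 398.22756450154725, 'fy': 398.22756450154725, 'cx': 319.42926333949066, 'cy': 198.31349338715708, 'camera_from_world': array([[ 0.24461343, -0.96960367, -0.00574426, -0.23425747],
       [ 0.81962756,  0.20360472,  0.53549582, -0.34162503],
       [-0.51804915, -0.13569763,  0.84451834, -1.54308347],
       [ 0.        ,  0.        ,  0.        ,  1.        ]])}
```

View pics/scene0.png

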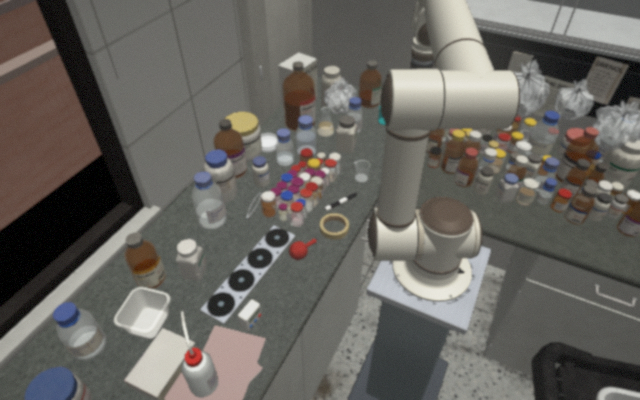

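View pics/top0.png

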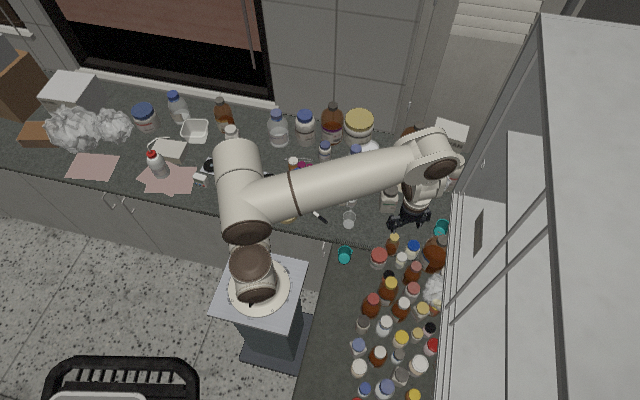

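The scene image shows the four pads from (221,303) by the timer (250,313) to (277,237) by the red bulb (300,248). The arm hides much of the top view. Candidates in the scene image:
- **Beaker:** clear at (362,170). The turquoise one at (383,117) is the look-alike.
- **White bottle:** (260,168). The large white one at (217,170) is not meant.
- **Clear bottles:** (285,148), (305,133), (355,112) and the far one at (208,200).

Next is a close crop.

```bash
cat > h.py <<'E'
import numpy as np, cv2
from workcell import bot
def ray(n,uv):
    m=bot.camera_model(n);T=m["camera_from_world"];R=T[:3,:3];c=-R.T@T[:3,3]
    d=R.T@np.array([(uv[0]-m["cx"])/m["fx"],-(uv[1]-m["cy"])/m["fy"],-1.]);return c,d
def at(n,uv,z):
    c,d=ray(n,uv);return c+d*(z-c[2])/d[2]
def proj(n,p):
    m=bot.camera_model(n);T=m["camera_from_world"];q=(T[:3,:3]@np.asarray(p,float).T).T+T[:3,3]
    return np.stack([m["cx"]+m["fx"]*q[...,0]/-q[...,2],m["cy"]-m["fy"]*q[...,1]/-q[...,2]],-1)
def ring(c,r,z):
    t=np.linspace(0,2*np.pi,60);return np.c_[c[0]+r*np.cos(t),c[1]+r*np.sin(t),0*t+z]
E
python3 - <<'E'
from h import *
im=cv2.imread("pics/scene0.png")
cv2.imwrite("pics/c1.png",cv2.resize(im[85:235,235:395],None,fx=4.8,fy=4,interpolation=cv2.INTER_CUBIC) if 0 else cv2.resize(im[85:235,225:395],None,fx=4,fy=4,interpolation=cv2.INTER_CUBIC))
for uv,z in [((221,303),.012),((241,280),.012),((260,258),.012),((277,237),.012),((362,163),.07),((260,160),.107),((285,132),.14),((285,132),.16),((305,120),.16),((355,103),.14),((203,178),.16),((217,158),.16),((383,120),.0)]: print(uv,z,at("scene",uv,z).round(3))
E
```

```text
(221, 303) 0.012 [0.498 0.399 0.012]
(241, 280) 0.012 [0.491 0.308 0.012]
(260, 258) 0.012 [0.484 0.213 0.012]
(277, 237) 0.012 [0.48  0.116 0.012]
(362, 163) 0.07 [ 0.355 -0.282  0.07 ]
(260, 160) 0.107 [ 0.666 -0.094  0.107]
(285, 132) 0.14 [ 0.646 -0.238  0.14 ]
(285, 132) 0.16 [ 0.631 -0.215  0.16 ]
(305, 120) 0.16 [ 0.602 -0.312  0.16 ]
(355, 103) 0.14 [ 0.493 -0.528  0.14 ]
(203, 178) 0.16 [0.744 0.114 0.16 ]
(217, 158) 0.16 [0.763 0.013 0.16 ]
(383, 120) 0.0 [ 0.412 -0.662  0.   ]
```

View pics/c1.png

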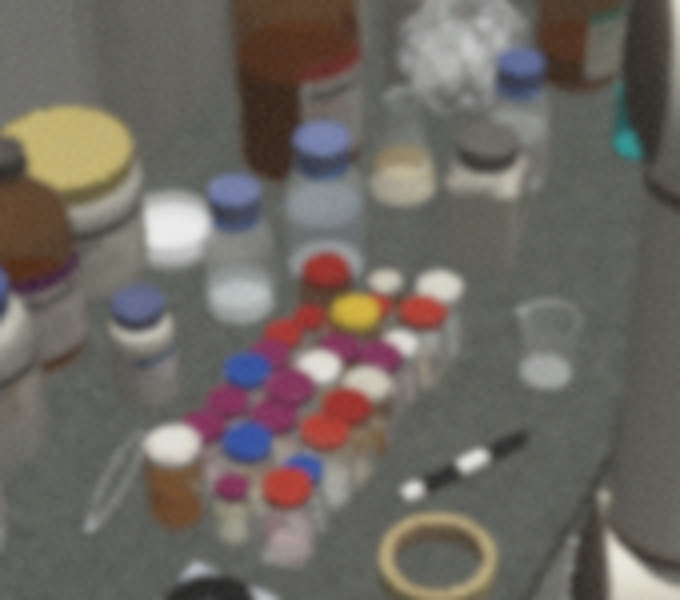

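```bash
cat > fit.py <<'E'
from h import *
from scipy.optimize import least_squares
def mask_comp(m,uv,rad=14):
    n,l,s,c=cv2.connectedComponentsWithStats(m.astype(np.uint8))
    k=min(range(1,n),key=lambda i:np.hypot(*(c[i]-uv))-0.05*s[i,4] if s[i,4]>15 else 1e9);return c[k],s[k]
def hullc(n,p,r,z0,z1):
    pts=np.r_[proj(n,ring(p,r,z0)),proj(n,ring(p,r,z1))].astype(np.float32)
    h=cv2.convexHull(pts);M=cv2.moments(h);b=pts.max(0)-pts.min(0);return np.array([M["m10"],M["m01"]])/M["m00"],cv2.contourArea(h),b
def cap(n,c,r,z0,z1):
    p0=at(n,c,z1)[:2];return least_squares(lambda p:hullc(n,p,r,z0,z1)[0]-c,p0).x
OB={"white":(.0235,.087,.107,.0295),"small":(.0245,.114,.14,.0345),"large":(.0265,.134,.16,.039)}
E
python3 - <<'E'
from fit import *
im=cv2.imread("pics/scene0.png");b,g,r=[im[...,i].astype(int) for i in range(3)]
m=(b-r>28)&(b-g>15)
vis=im.copy()
for k,uv in dict(white=(259.5,161),small=(284,135),large=(305.5,120)).items():
    c,s=mask_comp(m,uv);a=OB[k];p=cap("scene",c,*a[:3]);print(k,c.round(1),s,p.round(4),hullc("scene",p,*a[:3])[1:])
    for R,z in((a[0],a[2]),(a[0],a[1]),(a[3],0),(a[3],a[1]*.8)): cv2.polylines(vis,[np.int32(proj("scene",ring(p,R,z))*16)],1,(0,255,0),1,cv2.LINE_AA,4)
cv2.polylines(vis,[np.int32(proj("scene",ring((.355,-.282),.0275,.07))*16)],1,(0,255,0),1,cv2.LINE_AA,4)
cv2.polylines(vis,[np.int32(proj("scene",ring((.355,-.282),.024,.0))*16)],1,(0,255,0),1,cv2.LINE_AA,4)
gray=im.max(2)
P=[]
for uv in((221,303),(242,280),(260,258),(277,237)):
    c,s=mask_comp(gray<55,uv);p=at("scene",c,.012);P.append(p[:2]);print(c.round(1),s,p.round(4))
P=np.array(P);print(np.diff(P,axis=0),np.linalg.norm(np.diff(P,axis=0),axis=1))
for p in P: cv2.polylines(vis,[np.int32(proj("scene",ring(p,.04,.012))*16)],1,(0,255,0),1,cv2.LINE_AA,4)
cv2.imwrite("pics/c2.png",cv2.resize(vis[95:325,195:395],None,fx=2.6,fy=2.6,interpolation=cv2.INTER_CUBIC))
E
```

```text
white [259.1 160.4] [254 157  12   8  75] [ 0.6751 -0.1009] (147.4590049784165, array([13.831451, 12.904617], dtype=float32))
small [283.  132.6] [277 129  13   8  84] [ 0.6597 -0.2467] (159.23425467475317, array([13.678314, 13.701172], dtype=float32))
large [305.1 119.5] [299 115  13  10  94] [ 0.6122 -0.3315] (172.82607402116992, array([14.291412, 13.99231 ], dtype=float32))
[ 66.7 194.9] [    0     0   144   338 16533] [1.2417 0.2835 0.012 ]
[ 66.7 194.9] [    0     0   144   338 16533] [1.2417 0.2835 0.012 ]
[ 66.7 194.9] [    0     0   144   338 16533] [1.2417 0.2835 0.012 ]
[ 66.7 194.9] [    0     0   144   338 16533] [1.2417 0.2835 0.012 ]
[[0. 0.]
 [0. 0.]
 [0. 0.]] [0. 0. 0.]
```

View pics/c2.png

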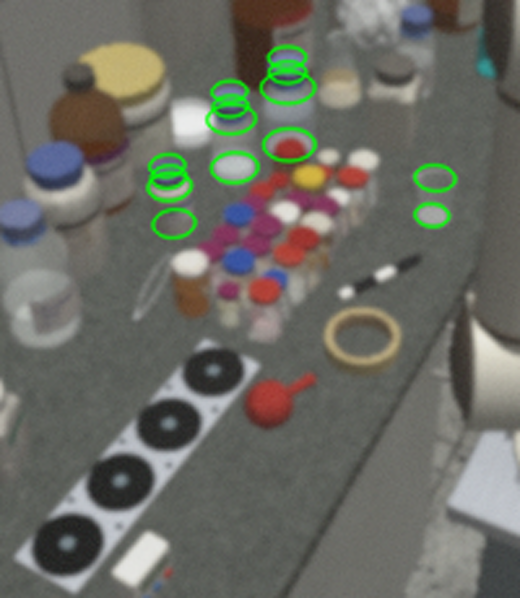

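The overlays land on the right objects but sit 1–2 px high on the caps, because the mask misses the shaded cap sides. The beaker is visible in both views, at (362,170) and (349,218). I'll measure it and the pads now, and the bottles again once the arm has cleared the top view.

```bash
python3 - <<'E'
from fit import *
im=cv2.imread("pics/scene0.png");b,g,r=[im[...,i].astype(int) for i in range(3)]
for th in (12,20):
  m=(b-r>th)&(b-g>th*.5)
  for k,uv in dict(white=(259.5,162),small=(284,135),large=(305.5,121)).items():
    w=np.zeros_like(m);u,v=map(int,uv);w[v-9:v+10,u-10:u+11]=1
    c,s=mask_comp(m&w,uv);a=OB[k];p=cap("scene",c,*a[:3]);print(th,k,c.round(1),s,p.round(4))
P=[]
gray=im.max(2)
for uv in((221,303),(241,280),(260,258),(277,238)):
    w=np.zeros(gray.shape,bool);w[uv[1]-16:uv[1]+16,uv[0]-17:uv[0]+17]=1
    c0,s=mask_comp((gray<65)&w,uv)
    n,l,st,cc=cv2.connectedComponentsWithStats(((gray<65)&w).astype(np.uint8));k=1+st[1:,4].argmax()
    ct,_=cv2.findContours((l==k).astype(np.uint8),cv2.RETR_EXTERNAL,cv2.CHAIN_APPROX_NONE)
    e=cv2.minEnclosingCircle(ct[0]);h=cv2.convexHull(ct[0]);M=cv2.moments(h);c=np.array([M["m10"],M["m01"]])/M["m00"]
    p=at("scene",c,.012);P.append(p[:2]);print(c.round(1),st[k],hullc("scene",p,.04,.012,.0119)[2],p.round(4))
P=np.array(P);print(np.linalg.norm(np.diff(P,axis=0),axis=1))
t=cv2.imread("pics/top0.png")
A=cv2.resize(t[195:240,320:380],None,fx=8,fy=8,interpolation=cv2.INTER_CUBIC)
B=cv2.resize(im[150:195,335:390],None,fx=8,fy=8,interpolation=cv2.INTER_CUBIC)
cv2.imwrite("pics/c3.png",cv2.resize(np.hstack([A,B]),None,fx=.85,fy=.85))
E
```

```text
12 white [259.1 160.6] [253 156  13  11 109] [ 0.6747 -0.1001]
12 small [283.2 135. ] [276 128  15  16 178] [ 0.6426 -0.2196]
12 large [305.3 122.2] [298 115  15  16 193] [ 0.6035 -0.3167]
20 white [258.9 160.6] [253 156  13  10  93] [ 0.6752 -0.0999]
20 small [283.4 134.6] [277 128  13  15 141] [ 0.6523 -0.2364]
20 large [305.5 121.8] [299 115  14  16 155] [ 0.6038 -0.3193]
[220.4 304. ] [208 294  26  22 399] [28.515656 24.605377] [0.4974 0.4029 0.012 ]
[240.7 279.8] [229 270  24  20 336] [27.140594 22.504822] [0.4921 0.3079 0.012 ]
[259.4 257.8] [249 249  22  18 286] [25.908875 20.679321] [0.4862 0.2133 0.012 ]
[276.7 237.4] [266 230  22  16 257] [24.832397 19.059586] [0.4801 0.1183 0.012 ]
[0.09520325 0.09471095 0.09525335]
```

View pics/c3.png

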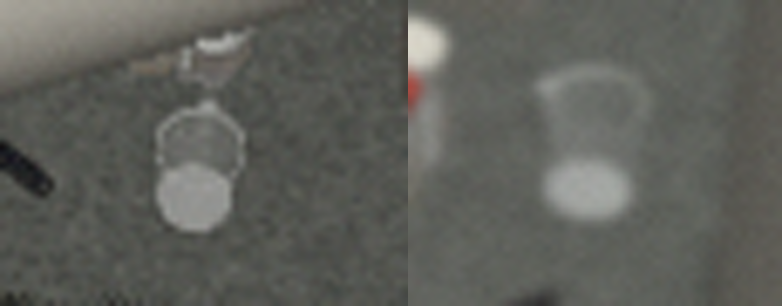

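```bash
python3 - <<'E'
from h import *
print(at("top",(348.7-.4,223.7-.4),.002),at("top",(349.6-.4,216.8-.4),.07),at("top",(350.6-.4,210.2),.07))
print(at("scene",(361.2,177.5),.002),at("scene",(362.8,164.3),.07),at("scene",(355,162),.07))
P=np.array([[.4974,.4029],[.4921,.3079],[.4862,.2133],[.4801,.1183]])
d=P[0]-P[3];d/=np.linalg.norm(d);print(d,[(P.mean(0)+d*.095*k).round(4) for k in(1.5,.5,-.5,-1.5)])
print(at("scene",(383,122),.0))
E
```

```text
[ 0.35539216 -0.27814941  0.002     ] [ 0.35022901 -0.2791444   0.07      ] [ 0.3800602  -0.27708737  0.07      ]
[ 0.3520608  -0.27966467  0.002     ] [ 0.34930001 -0.276583    0.07      ] [ 0.37948635 -0.27563131  0.07      ]
[0.06067507 0.99815757] [array([0.4976, 0.4028]), array([0.4918, 0.308 ]), array([0.4861, 0.2132]), array([0.4803, 0.1184])]
[ 0.40693956 -0.64820994  0.        ]
```

>>> carry_out --linear '[[0.467,0.959,-0.54],[0.467,0.959,-0.54],[0.467,0.959,-0.54],[0.467,0.959,-0.54],[0.467,0.959,-0.54],[0.467,0.959,-0.54],[0.467,0.959,-0.54],[0.467,0.959,-0.54],[0.467,0.959,-0.54],[0.467,0.959,-0.54],[0.467,0.959,-0.54],[0,0,0]]' --rotation '[[0,0,-0.3065],[0,0,-0.3065],[0,0,-0.3065],[0,0,-0.3065],[0,0,-0.3065],[0,0,-0.3065],[0,0,-0.3065],[0,0,-0.3065],[0,0,-0.3065],[0,0,-0.3065],[0,0,-0.3065],[0,0,0]]' --grip '[-1,-1,-1,-1,-1,-1,-1,-1,-1,-1,-1,-1]' --grip_force 22

```text
time: 1.3
ee_pos: [0.3522, -0.2771, 0.1189]
tcp_rot: [-179.9, 0.1, 0.1]
wrist_force: [0.4, 0.0, -0.0]
opening: 0.0854
grasp_force: 0.0
```

>>> carry_out --linear '[[0,-0.1,-0.95],[0,0,-0.95],[0,0,-0.95],[0,0,-0.95],[0,0,-0.95],[0,0,0],[0,0,0],[0,0,0],[0,0,0],[0,0,0],[0,0,0],[0,0,0]]' --rotation '[[0,0,0],[0,0,0],[0,0,0],[0,0,0],[0,0,0],[0,0,0],[0,0,0],[0,0,0],[0,0,0],[0,0,0],[0,0,0],[0,0,0]]' --grip '[-1,-1,-1,-1,-1,-1,1,1,1,1,1,1]'

```text
time: 2.5
ee_pos: [0.3528, -0.2817, 0.0268]
tcp_rot: [179.9, -0.1, 0.0]
wrist_force: [-0.9, -0.2, 6.8]
opening: 0.0526
grasp_force: 22.4
```

>>> carry_out --linear '[[0,0,0.5],[0,0,1],[0,0,1],[0,0,1],[0,0,1],[0,0,1],[0,1,0.5],[0,1,0],[0,1,0],[0,1,0],[0,1,0],[0,1,0]]' --rotation '[[0,0,0],[0,0,0],[0,0,0],[0,0,0],[0,0,0],[0,0,0],[0,0,0],[0,0,0],[0,0,0],[0,0,0],[0,0,0],[0,0,0]]' --grip '[1,1,1,1,1,1,1,1,1,1,1,1]'

```text
time: 3.7
ee_pos: [0.3521, -0.1604, 0.1463]
tcp_rot: [180.0, -0.0, -0.0]
wrist_force: [-0.3, -0.1, -1.8]
opening: 0.0527
grasp_force: 23.3
```

>>> carry_out --linear '[[0.3,1,0],[0.3,1,0],[0.3,1,0],[0.3,1,0],[0.3,1,0],[0.3,1,0],[0.3,1,0],[0.3,1,0],[0.3,1,0],[0.3,1,0],[0.3,1,0],[0.3,1,0]]' --rotation '[[0,0,0],[0,0,0],[0,0,0],[0,0,0],[0,0,0],[0,0,0],[0,0,0],[0,0,0],[0,0,0],[0,0,0],[0,0,0],[0,0,0]]' --grip '[1,1,1,1,1,1,1,1,1,1,1,1]'

```text
time: 4.9
ee_pos: [0.4263, 0.0325, 0.1456]
tcp_rot: [-178.0, 0.0, 3.1]
wrist_force: [0.3, 0.0, -0.3]
opening: 0.0524
grasp_force: 23.3
```

>>> carry_out --linear '[[0.3,1,0],[0.3,1,0],[0.3,1,0],[0.3,1,0],[0.3,1,0],[0.3,1,0],[0.3,1,0],[0.3,1,0],[0.3,1,0],[0.3,1,0],[0.3,1,0],[0,0,0]]' --rotation '[[0,0,0],[0,0,0],[0,0,0],[0,0,0],[0,0,0],[0,0,0],[0,0,0],[0,0,0],[0,0,0],[0,0,0],[0,0,0],[0,0,0]]' --grip '[1,1,1,1,1,1,1,1,1,1,1,1]'

```text
time: 6.1
ee_pos: [0.5076, 0.1405, 0.1452]
tcp_rot: [-173.1, 0.0, 11.9]
wrist_force: [0.1, -1.3, -0.9]
opening: 0.0526
grasp_force: 23.3
```

```bash
python3 - <<'E'
from workcell import bot
o=bot.get_obs();print(o)
E
```

```text
{'time': 6.1, 'q': array([ 11.85660111,   0.84971635,  -4.83978241,  84.36554844,
         6.88200749, 179.9415852 ]), 'qd': array([-0.90171349, -1.49867837, -1.47029238,  0.87202947, -0.81568094,
       -0.13899715]), 'joint_efforts': array([ 5.29995896e-01, -4.77251709e+01,  4.80284357e+01, -2.07327814e-01,
        5.62192965e-01, -2.29376647e-04]), 'ee_pos': array([0.50761584, 0.14048506, 0.14523947]), 'tcp_rot': array([-1.73117940e+02,  4.80476076e-02,  1.19145951e+01]), 'wrist_force': array([ 0.07350249, -1.32804818, -0.91361671]), 'torque': array([-0.08611505, -0.00744073, -0.02291765]), 'grasp_force': 23.343292127648375, 'opening': 0.05261208560843909}
```

Joint 6 has reached its limit and tilted the tool. I'll turn the yaw positive to free it, then level the tool.

>>> carry_out --linear '[[0,0,0],[0,0,0],[0,0,0],[0,0,0],[0,0,0]]' --rotation '[[0,0,1],[0,0,1],[0,0,1],[0,0,1],[0,0,0]]' --grip '[1,1,1,1,1]'

```text
time: 6.6
ee_pos: [0.5069, 0.1393, 0.1454]
tcp_rot: [-173.1, 0.1, 43.9]
wrist_force: [-1.0, -0.2, -0.7]
opening: 0.0526
grasp_force: 23.3
```

>>> carry_out --linear '[[0,0,0],[0,0.94,0],[0,0.94,0],[0,0.94,0],[-0.05,0.94,0],[-0.05,0.94,0],[-0.05,0.94,0],[-0.05,0.94,0],[-0.05,0.94,0],[-0.05,0.94,0],[-0.05,0.94,0],[-0.05,0.94,0]]' --rotation '[[-0.62,-0.6,0],[0,0,0.96],[0,0,0.96],[0,0,0.96],[0,0,0.96],[0,0,0.96],[0,0,0.96],[0,0,0],[0,0,0],[0,0,0],[0,0,0],[0,0,0]]' --grip '[1,1,1,1,1,1,1,1,1,1,1,1]'

```text
time: 7.8
ee_pos: [0.4987, 0.3475, 0.1456]
tcp_rot: [179.9, 0.0, 89.8]
wrist_force: [0.3, -0.1, 0.1]
opening: 0.0525
grasp_force: 23.5
```

>>> carry_out --linear '[[-0.05,0.94,0],[0,0.94,0],[0,0.94,0],[0,0,0],[0,0,0]]' --rotation '[[0,0,0],[0,0,0],[0,0,0],[0,0,0],[0,0,0]]' --grip '[1,1,1,1,1]'

```text
time: 8.3
ee_pos: [0.4976, 0.403, 0.1451]
tcp_rot: [180.0, 0.0, 89.9]
wrist_force: [-0.3, -0.2, -1.0]
opening: 0.0525
grasp_force: 23.5
```

```bash
python3 - <<'E'
from workcell import bot
import cv2
o=bot.get_obs();print(o['ee_pos'],o['tcp_rot'],o['q'])
for n in("scene","top"): cv2.imwrite(f"pics/{n}1.png",bot.camera(n))
t=cv2.imread("pics/top1.png");s=cv2.imread("pics/scene1.png")
cv2.imwrite("pics/v1.png",cv2.resize(t[90:240,190:430],None,fx=3.2,fy=3.2,interpolation=cv2.INTER_CUBIC))
E
```

```text
[0.49757209 0.40301355 0.14514074] [1.79976773e+02 4.62606506e-02 8.99317709e+01] [ 3.90279610e+01  1.66477605e+01  1.31024574e+01  8.64658439e+01
 -5.05498134e-02  1.29096186e+02]
```

View pics/v1.png

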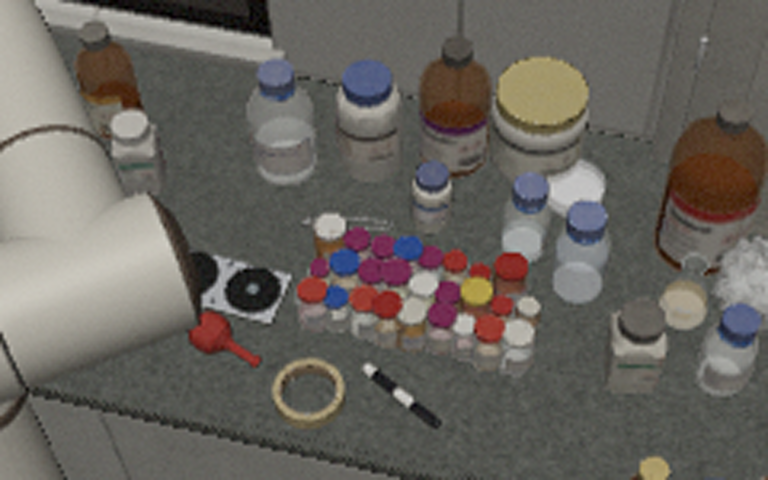

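View pics/scene1.png

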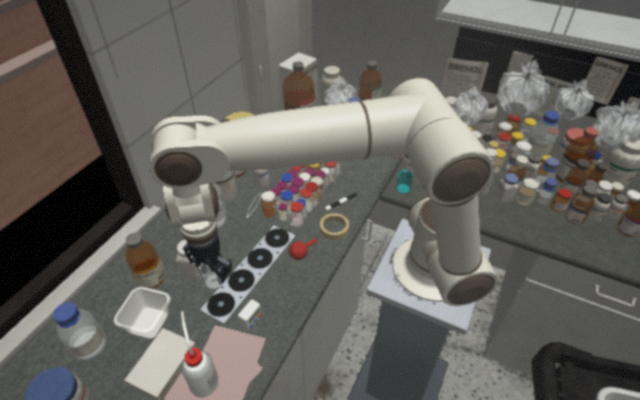

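With the arm out of the way, the top view shows the white bottle cap at (325,146), the small clear cap at (356,149) and the large clear cap at (373,159). All three stand behind the vials with free space around them. I'll triangulate the caps from both views.

```bash
python3 - <<'E'
from fit import *
ims={"scene":cv2.imread("pics/scene0.png"),"top":cv2.imread("pics/top1.png")}
G={"scene":dict(white=(259.5,162),small=(284,135),large=(305.5,121)),"top":dict(white=(325,145.6),small=(355.6,149.4),large=(373,158.8))}
for k in OB:
  for n,im in ims.items():
    b,g,r=[im[...,i].astype(int) for i in range(3)]
    for th in (14,20):
      m=(b-r>th)&(b-g>th*.5);w=np.zeros_like(m);u,v=map(int,G[n][k]);w[v-9:v+10,u-10:u+11]=1
      c,s=mask_comp(m&w,G[n][k]);a=OB[k];p=cap(n,c,*a[:3]);print(k,n,th,c.round(1),s,p.round(4),hullc(n,p,*a[:3])[1:])
tops={n:ims[n] for n in ims}
vis=ims["top"].copy()
for k,p in dict(white=(.667,-.094),small=(.648,-.232),large=(.602,-.317)).items():
    a=OB[k]
    for R,z in((a[0],a[2]),(a[0],a[1]),(a[3],0)): cv2.polylines(vis,[np.int32(proj("top",ring(p,R,z))*16)],1,(0,255,0),1,cv2.LINE_AA,4)
cv2.imwrite("pics/v2.png",cv2.resize(vis[125:190,300:400],None,fx=7,fy=7,interpolation=cv2.INTER_CUBIC))
E
```

```text
white scene 14 [259.1 160.5] [253 156  13  11 108] [ 0.6747 -0.1003] (147.55998584651388, array([13.835495, 12.909988], dtype=float32))
white scene 20 [258.9 160.6] [253 156  13  10  93] [ 0.6752 -0.0999] (147.59207174926996, array([13.838669, 12.911453], dtype=float32))
white top 14 [324.5 144.2] [320 140  10  10  74] [ 0.6753 -0.0956] (95.54966108035296, array([10.453857, 10.911484], dtype=float32))
white top 20 [324.8 143.8] [320 140  10   8  60] [ 0.6777 -0.0963] (95.42300303443335, array([10.447296, 10.902817], dtype=float32))
small scene 14 [283.2 135. ] [277 128  13  16 174] [ 0.6517 -0.2342] (161.4302498504985, array([13.762543, 13.812241], dtype=float32))
small scene 20 [283.4 134.6] [277 128  13  15 141] [ 0.6523 -0.2364] (161.09153124364093, array([13.747528, 13.795349], dtype=float32))
small top 14 [355.2 149.9] [350 144  11  13 117] [ 0.6512 -0.2391] (119.76496894098818, array([11.641541, 12.530014], dtype=float32))
small top 20 [355.2 149.6] [350 144  11  13 101] [ 0.6534 -0.239 ] (119.61437206622213, array([11.634949, 12.520981], dtype=float32))
large scene 14 [305.3 122.2] [298 115  15  16 186] [ 0.6035 -0.317 ] (175.55137938307598, array([14.39035 , 14.122772], dtype=float32))
large scene 20 [305.5 121.8] [299 115  14  16 155] [ 0.6038 -0.3193] (175.1937913452275, array([14.374695, 14.105812], dtype=float32))
large top 14 [372.8 159.2] [367 153  13  14 148] [ 0.6035 -0.3233] (145.63640968548134, array([13.195984, 13.694305], dtype=float32))
large top 20 [372.8 159. ] [367 153  13  14 136] [ 0.6046 -0.3232] (145.53833158593625, array([13.191986, 13.688934], dtype=float32))
```

View pics/v2.png

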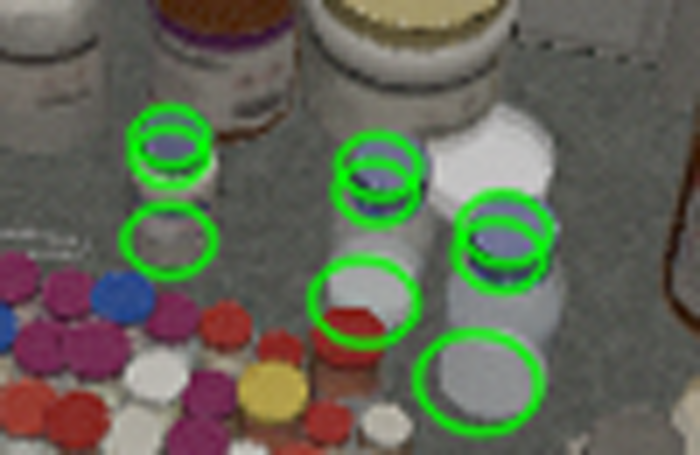

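>>> carry_out --linear '[[0,0,-1],[0,0,-1],[0,0,-1],[0,0,-1],[0,0,-0.7],[0,0,-0.3],[0,0,-0.1],[0,0,-0.1],[0,0,0]]' --rotation '[[0,0,0],[0,0,0],[0,0,0],[0,0,0],[0,0,0],[0,0,0],[0,0,0],[0,0,0],[0,0,0]]' --grip '[1,1,1,1,1,1,1,1,1]'

```text
time: 9.3
ee_pos: [0.4981, 0.4027, 0.0423]
tcp_rot: [179.9, -0.0, 89.9]
wrist_force: [0.3, -0.4, 0.1]
opening: 0.0524
grasp_force: 23.5
```

>>> carry_out --linear '[[0,0,-0.1],[0,0,-0.05],[0,0,0]]' --rotation '[[0,0,0],[0,0,0],[0,0,0]]' --grip '[1,1,1]'

```text
time: 9.6
ee_pos: [0.498, 0.4026, 0.0389]
tcp_rot: [179.9, -0.0, 89.9]
wrist_force: [-0.4, -0.3, 0.7]
opening: 0.0526
grasp_force: 23.5
```

>>> carry_out --linear '[[0,0,-0.05],[0,0,-0.05],[0,0,0]]' --rotation '[[0,0,0],[0,0,0],[0,0,0]]' --grip '[1,1,1]'

```text
time: 9.9
ee_pos: [0.4979, 0.4028, 0.0388]
tcp_rot: [179.9, -0.1, 89.9]
wrist_force: [-5.8, -3.6, 14.0]
opening: 0.0527
grasp_force: 24.2
```

>>> carry_out --linear '[[0,0,0.07],[0,0,0],[0,0,0],[0,0,0],[0,0,0],[0,0,0],[0,0,0.5],[0,0,1],[0,0,1],[0,0,1],[0,0,1],[0,0,1]]' --rotation '[[0,0,0],[0,0,0],[0,0,0],[0,0,0],[0,0,0],[0,0,0],[0,0,0],[0,0,0],[0,0,0],[0,0,0],[0,0,0],[0,0,0]]' --grip '[1,0.2,0,-0.5,-1,-1,-1,-1,-1,-1,-1,-1]'

```text
time: 11.1
ee_pos: [0.4978, 0.4025, 0.1496]
tcp_rot: [179.9, -0.0, 89.9]
wrist_force: [0.2, 0.5, -1.1]
opening: 0.0851
grasp_force: 0.0
```

```bash
python3 - <<'E'
from h import *
for t,uv in dict(brown_nearbase=(331,144.5),yellowjar_nearbase=(358,143.5),whitejar_near=(370,155),whitejar_left=(361.5,149),bigwhite_near=(306,146),clear_near=(279,147)).items(): print(t,at("top",uv,0).round(3))
for uv in((247,196),(260,176)): pass
print(proj("scene",[[.498,.403,.06]]))
E
```

```text
brown_nearbase [ 0.76  -0.107  0.   ]
yellowjar_nearbase [ 0.798 -0.233  0.   ]
whitejar_near [ 0.742 -0.301  0.   ]
whitejar_left [ 0.768 -0.255  0.   ]
bigwhite_near [0.722 0.007 0.   ]
clear_near [0.685 0.132 0.   ]
[[217.6126199  294.51468579]]
```

>>> carry_out --linear '[[0,-0.96,0.6],[0,-0.96,0.6],[0,-0.96,0.6],[0,-0.96,0.6],[0,-0.96,0],[0,-0.96,0],[0,-0.96,0],[0,-0.96,0],[0,-0.96,0],[0,-0.96,0],[0,-0.96,0],[0,-0.96,0]]' --rotation '[[0,0,0],[0,0,0],[0,0,0],[0,0,0],[0,0,0],[0,0,0],[0,0,0],[0,0,0],[0,0,-0.86],[0,0,-0.86],[0,0,-0.86],[0,0,-0.86]]' --grip '[-1,-1,-1,-1,-1,-1,-1,-1,-1,-1,-1,-1]'

```text
time: 12.3
ee_pos: [0.4973, 0.1704, 0.1952]
tcp_rot: [180.0, 0.1, 62.1]
wrist_force: [-0.8, 0.2, 0.3]
opening: 0.0852
grasp_force: 0.0
```

>>> carry_out --linear '[[0.6,-0.96,0],[0.6,-0.96,0],[0.6,-0.96,0],[0.6,-0.96,0],[0.6,-0.96,0],[0.6,-0.96,0],[0.6,-0.96,0],[0.6,-0.96,0],[0.6,-0.96,0],[0.6,-0.96,0],[0.6,-0.96,0],[0.6,-0.96,0]]' --rotation '[[0,0,-0.86],[0,0,-0.86],[0,0,-0.86],[0,0,-0.86],[0,0,0],[0,0,0],[0,0,0],[0,0,0],[0,0,0],[0,0,0],[0,0,0],[0,0,0]]' --grip '[-1,-1,-1,-1,-1,-1,-1,-1,-1,-1,-1,-1]'

```text
time: 13.5
ee_pos: [0.6415, -0.06, 0.1951]
tcp_rot: [180.0, 0.1, 34.8]
wrist_force: [1.2, 0.3, 0.9]
opening: 0.0853
grasp_force: 0.0
```

>>> carry_out --linear '[[0.6,-0.96,0],[0.6,-0.96,0],[0,0,0],[0,0,0]]' --rotation '[[0,0,0],[0,0,0],[0,0,0],[0,0,0]]' --grip '[-1,-1,-1,-1]'

```text
time: 13.9
ee_pos: [0.6651, -0.0975, 0.195]
tcp_rot: [-180.0, 0.1, 34.8]
wrist_force: [0.9, -0.5, 0.2]
opening: 0.0855
grasp_force: 0.0
```

>>> carry_out --linear '[[0.15,0,-0.875],[0,0,-0.875],[0,0,-0.875],[0,0,-0.875],[0,0,-0.875],[0,0,-0.875],[0,0,0],[0,0,0]]' --rotation '[[0,0,0],[0,0,0],[0,0,0],[0,0,0],[0,0,0],[0,0,0],[0,0,0],[0,0,0]]' --grip '[-1,-1,-1,-1,-1,-1,-1,-1]'

```text
time: 14.7
ee_pos: [0.6683, -0.0962, 0.0914]
tcp_rot: [180.0, 0.0, 34.9]
wrist_force: [-0.4, 0.5, 0.0]
opening: 0.0851
grasp_force: 0.0
```

```bash
python3 - <<'E'
from workcell import bot
import cv2,numpy as np
t=bot.camera("top");s=bot.camera("scene")
cv2.imwrite("pics/v3.png",np.hstack([cv2.resize(x,(390,390),interpolation=cv2.INTER_CUBIC) for x in (t[105:185,290:370],s[130:210,220:300])]))
E
```

```text
(no output)
```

View pics/v3.png

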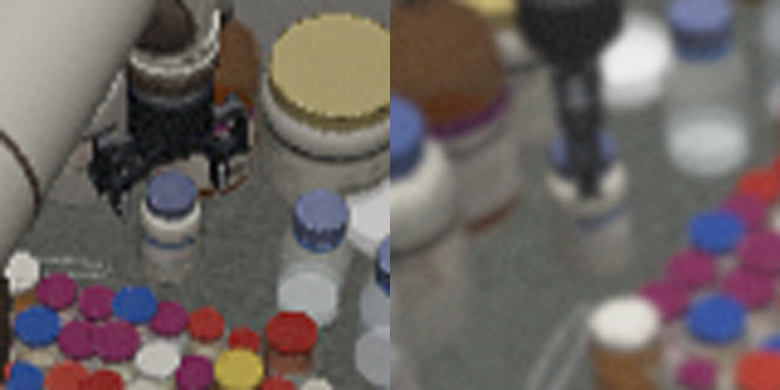

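```bash
python3 - <<'E'
from h import *
d=np.array([np.sin(np.radians(35)),-np.cos(np.radians(35)),0])
c=np.array([.6683,-.0962,.09])
for p in (c,c+.0425*d+[0,0,.005],c-.0425*d+[0,0,.005],c+[0,0,.017]): print((proj("top",p)-[290,105])*390/80,(proj("scene",p)-[220,130])*390/80)
E
```

```text
[167.16703226 201.76157322] [196.12201335 161.94358692]
[209.83265686 185.52273199] [192.49193655 119.66900996]
[124.17376753 211.13449116] [198.63394595 195.1354078 ]
[167.25139916 189.83056043] [194.01526703 144.01430931]
```

Aligned: the cap centre is at (171,190) in the crop against a predicted (167,190). Closing now.

>>> carry_out --linear '[[0,-0.1,0],[0,0,0],[0,0,0],[0,0,0],[0,0,0],[0,0,0],[0,0,0],[0,0,0]]' --rotation '[[0,0,0],[0,0,0],[0,0,0],[0,0,0],[0,0,0],[0,0,0],[0,0,0],[0,0,0]]' --grip '[-1,1,1,1,1,1,1,1]' --grip_force 40

```text
time: 15.6
ee_pos: [0.669, -0.0987, 0.0915]
tcp_rot: [179.9, -0.0, 34.9]
wrist_force: [-0.2, -1.1, 5.2]
opening: 0.0459
grasp_force: 41.4
```

>>> carry_out --linear '[[0,0,0.5],[0,0,1],[0,0,1],[0,0,1],[0,0,1],[0,0,1],[-0.42,0.97,0.5],[-0.42,0.97,0],[-0.42,0.97,0],[-0.42,0.97,0],[-0.42,0.97,0],[-0.42,0.97,0]]' --rotation '[[0,0,0],[0,0,0],[0,0,0],[0,0,0],[0,0,0],[0,0,0],[0,0,0],[0,0,0],[0,0,0.86],[0,0,0.86],[0,0,0.86],[0,0,0.86]]' --grip '[1,1,1,1,1,1,1,1,1,1,1,1]'

```text
time: 16.8
ee_pos: [0.6173, 0.0192, 0.2106]
tcp_rot: [-180.0, 0.0, 62.7]
wrist_force: [-0.5, 0.1, -1.8]
opening: 0.0462
grasp_force: 41.7
```

>>> carry_out --linear '[[-0.42,0.97,0],[-0.42,0.97,0],[-0.42,0.97,0],[-0.42,0.97,0],[-0.42,0.97,0],[-0.42,0.97,0],[-0.42,0.97,0],[-0.42,0.97,0],[-0.42,0.97,0],[-0.42,0.97,0],[-0.42,0.97,0],[-0.42,0.97,0]]' --rotation '[[0,0,0.86],[0,0,0.86],[0,0,0.86],[0,0,0.86],[0,0,0],[0,0,0],[0,0,0],[0,0,0],[0,0,0],[0,0,0],[0,0,0],[0,0,0]]' --grip '[1,1,1,1,1,1,1,1,1,1,1,1]'

```text
time: 18.0
ee_pos: [0.5162, 0.2516, 0.2107]
tcp_rot: [-180.0, 0.0, 89.9]
wrist_force: [-0.1, -0.3, -0.9]
opening: 0.0462
grasp_force: 41.7
```

>>> carry_out --linear '[[-0.42,0.97,0],[-0.42,0.97,0],[-0.42,0.97,0],[0,0,0],[0,0,0]]' --rotation '[[0,0,0],[0,0,0],[0,0,0],[0,0,0],[0,0,0]]' --grip '[1,1,1,1,1]'

```text
time: 18.5
ee_pos: [0.4916, 0.309, 0.2107]
tcp_rot: [180.0, 0.0, 90.0]
wrist_force: [0.9, 0.4, -2.1]
opening: 0.0458
grasp_force: 41.7
```

```bash
python3 - <<'E'
from workcell import bot
import cv2,numpy as np
s=bot.camera("scene");t=bot.camera("top");cv2.imwrite("pics/scene2.png",s)
cv2.imwrite("pics/v4.png",np.hstack([cv2.resize(x,(390,390),interpolation=cv2.INTER_CUBIC) for x in (t[120:200,170:250],s[215:325,185:295])]))
E
```

```text
(no output)
```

View pics/v4.png

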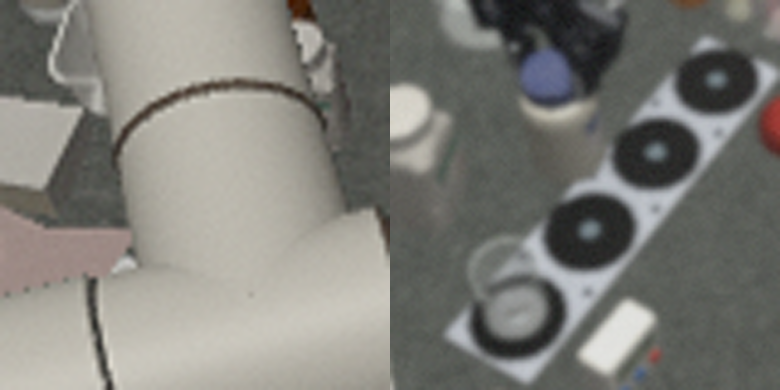

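The beaker stands upright on the timer-end pad at crop (517,308), close to the pad centre (517,313). The white bottle hangs straight, with its cap at (548,75).

```bash
cat > capchk.py <<'E'
import sys
from fit import *
def run(f,k,dz,uv):
    im=cv2.imread(f);b,g,r=[im[...,i].astype(int) for i in range(3)]
    a=OB[k]
    for th in(14,20):
        m=(b-r>th)&(b-g>th*.5);w=np.zeros_like(m);u,v=map(int,uv);w[v-12:v+13,u-12:u+13]=1
        c,s=mask_comp(m&w,uv);p=cap("scene",c,a[0],a[1]+dz,a[2]+dz);print(k,c.round(1),s,p.round(4),hullc("scene",p,a[0],a[1]+dz,a[2]+dz)[1:])
E
python3 - <<'E'
from capchk import *
run("pics/scene2.png","white",.119,(229.6,236.2))
print(proj("scene",[[.4918,.308,.012],[.4976,.4028,.012]]))
s=cv2.imread("pics/scene2.png")
cv2.imwrite("/tmp/x.png",s)
b=s[285:325,200:245].min(2);m=b>105;n,l,st,c=cv2.connectedComponentsWithStats(m.astype(np.uint8));print([(st[i],c[i]+[200,285]) for i in range(1,n) if st[i,4]>20])
E
```

```text
white [228.9 236. ] [221 228  16  16 194] [0.4966 0.3134] (278.95920792617835, array([18.924927, 18.456207], dtype=float32))
white [228.7 235.7] [222 229  14  14 171] [0.4978 0.3128] (278.58264209050685, array([18.917099, 18.440216], dtype=float32))
[[240.76350612 279.85545391]
 [220.38121283 303.97606776]]
[(array([  0,   0,  45,  39, 817], dtype=int32), array([222.35128519, 300.8629131 ])), (array([37, 20,  8, 17, 80], dtype=int32), array([241.575, 313.725]))]
```

>>> carry_out --linear '[[0,-0.05,-1],[0,0,-1],[0,0,-1],[0,0,-1],[0,0,-0.8],[0,0,-0.3],[0,0,-0.1],[0,0,-0.05],[0,0,-0.05],[0,0,0]]' --rotation '[[0,0,0],[0,0,0],[0,0,0],[0,0,0],[0,0,0],[0,0,0],[0,0,0],[0,0,0],[0,0,0],[0,0,0]]' --grip '[1,1,1,1,1,1,1,1,1,1]'

```text
time: 19.6
ee_pos: [0.4926, 0.3078, 0.1056]
tcp_rot: [179.9, -0.0, 89.9]
wrist_force: [0.5, -0.2, -0.7]
opening: 0.046
grasp_force: 41.7
```

>>> carry_out --linear '[[0,0,-0.08],[0,0,-0.05],[0,0,0]]' --rotation '[[0,0,0],[0,0,0],[0,0,0]]' --grip '[1,1,1]'

```text
time: 19.9
ee_pos: [0.4927, 0.308, 0.1034]
tcp_rot: [179.9, -0.0, 89.9]
wrist_force: [-0.1, -0.3, 3.9]
opening: 0.0459
grasp_force: 42.3
```

>>> carry_out --linear '[[0,0,0.05],[0,0,0],[0,0,0],[0,0,0],[0,0,0],[0,0,0],[0,0,0.5],[0,0,1],[0,0,1],[0,0,1],[0,0,1],[0.28,-0.97,0.5]]' --rotation '[[0,0,0],[0,0,0],[0,0,0],[0,0,0],[0,0,0],[0,0,0],[0,0,0],[0,0,0],[0,0,0],[0,0,0],[0,0,0],[0,0,0]]' --grip '[1,0.3,0,-0.5,-1,-1,-1,-1,-1,-1,-1,-1]'

```text
time: 21.1
ee_pos: [0.498, 0.2897, 0.206]
tcp_rot: [179.8, -0.1, 90.0]
wrist_force: [0.3, -0.3, 0.0]
opening: 0.0857
grasp_force: 0.0
```

>>> carry_out --linear '[[0.28,-0.97,0],[0.28,-0.97,0],[0.28,-0.97,0],[0.28,-0.97,0],[0.28,-0.97,0],[0.28,-0.97,0],[0.28,-0.97,0],[0.28,-0.97,0],[0.28,-0.97,0],[0.28,-0.97,0],[0.28,-0.97,0],[0.28,-0.97,0]]' --rotation '[[0,0,0],[0,0,0],[0,0,0],[0,0,0],[0,0,0],[0,0,0],[0,0,0],[0,0,0],[0,0,-0.75],[0,0,-0.75],[0,0,-0.75],[0,0,-0.75]]' --grip '[-1,-1,-1,-1,-1,-1,-1,-1,-1,-1,-1,-1]'

```text
time: 22.3
ee_pos: [0.5654, 0.0547, 0.2043]
tcp_rot: [179.9, -0.0, 65.6]
wrist_force: [-0.4, -0.1, -0.8]
opening: 0.0853
grasp_force: 0.0
```

>>> carry_out --linear '[[0.28,-0.97,0],[0.28,-0.97,0],[0.28,-0.97,0],[0.28,-0.97,0],[0.28,-0.97,0],[0.28,-0.97,0],[0.28,-0.97,0],[0.28,-0.97,0],[0.28,-0.97,0],[0.28,-0.97,0],[0.28,-0.97,0],[0.28,-0.97,0]]' --rotation '[[0,0,-0.75],[0,0,0],[0,0,0],[0,0,0],[0,0,0],[0,0,0],[0,0,0],[0,0,0],[0,0,0],[0,0,0],[0,0,0],[0,0,0]]' --grip '[-1,-1,-1,-1,-1,-1,-1,-1,-1,-1,-1,-1]'

```text
time: 23.5
ee_pos: [0.6328, -0.1788, 0.2034]
tcp_rot: [179.9, 0.0, 59.9]
wrist_force: [-0.0, -0.0, -1.0]
opening: 0.0855
grasp_force: 0.0
```

>>> carry_out --linear '[[0.28,-0.97,0],[0.28,-0.97,0],[0,0,0],[0,0,0]]' --rotation '[[0,0,0],[0,0,0],[0,0,0],[0,0,0]]' --grip '[-1,-1,-1,-1]'

```text
time: 23.9
ee_pos: [0.6436, -0.2167, 0.203]
tcp_rot: [180.0, 0.0, 59.8]
wrist_force: [-0.4, 1.3, 0.3]
opening: 0.0856
grasp_force: 0.0
```

>>> carry_out --linear '[[0.19,-0.5,0],[0.19,-0.5,0],[0,0,-0.83],[0,0,-0.83],[0,0,-0.83],[0,0,-0.83],[0,0,-0.83],[0,0,0],[0,0,0]]' --rotation '[[0,0,0],[0,0,0],[0,0,0],[0,0,0],[0,0,0],[0,0,0],[0,0,0],[0,0,0],[0,0,0]]' --grip '[-1,-1,-1,-1,-1,-1,-1,-1,-1]'

```text
time: 24.8
ee_pos: [0.6513, -0.2363, 0.1207]
tcp_rot: [180.0, 0.0, 59.9]
wrist_force: [-0.4, 1.0, 0.6]
opening: 0.0854
grasp_force: 0.0
```

```bash
python3 - <<'E'
from h import *
t=bot.camera("top");s=bot.camera("scene");c=bot.get_obs()['ee_pos'];c[2]=.14
for n,im in(("top",t),("scene",s)):
    cv2.polylines(im,[np.int32(proj(n,ring(c,.0245,.14))*16)],1,(0,255,0),1,cv2.LINE_AA,4)
u,v=proj("top",c).astype(int);a,b=proj("scene",c).astype(int)
cv2.imwrite("pics/v5.png",np.hstack([cv2.resize(x,(390,390),interpolation=cv2.INTER_CUBIC) for x in (t[v-30:v+30,u-30:u+30],s[b-30:b+30,a-30:a+30])]))
E
```

```text
(no output)
```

View pics/v5.png

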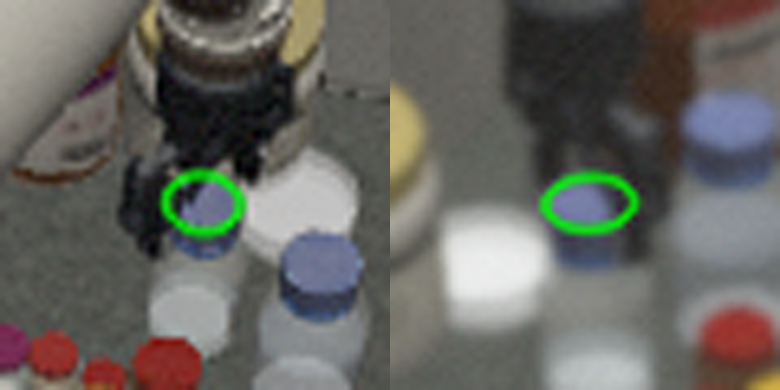

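The caps match the predicted rings to within about 1 px, so I'll close.

>>> carry_out --linear '[[0,0,0],[0,0,0],[0,0,0],[0,0,0],[0,0,0],[0,0,0],[0,0,0]]' --rotation '[[0,0,0],[0,0,0],[0,0,0],[0,0,0],[0,0,0],[0,0,0],[0,0,0]]' --grip '[1,1,1,1,1,1,1]' --grip_force 50

```text
time: 25.6
ee_pos: [0.6515, -0.2362, 0.1212]
tcp_rot: [179.9, -0.0, 59.9]
wrist_force: [0.5, -0.6, 5.9]
opening: 0.0477
grasp_force: 51.4
```

>>> carry_out --linear '[[0,0,0.5],[0,0,1],[0,0,1],[0,0,1],[0,0,1],[0,0,1],[0,0,0.75],[-0.345,0.936,0],[-0.345,0.936,0],[-0.345,0.936,0],[-0.345,0.936,0],[-0.345,0.936,0]]' --rotation '[[0,0,0],[0,0,0],[0,0,0],[0,0,0],[0,0,0],[0,0,0],[0,0,0],[0,0,0],[0,0,0],[0,0,0],[0,0,0],[0,0,0]]' --grip '[1,1,1,1,1,1,1,1,1,1,1,1]'

```text
time: 26.8
ee_pos: [0.6161, -0.1418, 0.2453]
tcp_rot: [-180.0, 0.0, 59.9]
wrist_force: [0.3, -0.1, -1.0]
opening: 0.0474
grasp_force: 52.5
```

>>> carry_out --linear '[[-0.345,0.936,0],[-0.345,0.936,0],[-0.345,0.936,0],[-0.345,0.936,0],[-0.345,0.936,0],[-0.345,0.936,0],[-0.345,0.936,0],[-0.345,0.936,0],[-0.345,0.936,0],[-0.345,0.936,0],[-0.345,0.936,0],[-0.345,0.936,0]]' --rotation '[[0,0,0.75],[0,0,0.75],[0,0,0.75],[0,0,0.75],[0,0,0.75],[0,0,0],[0,0,0],[0,0,0],[0,0,0],[0,0,0],[0,0,0],[0,0,0]]' --grip '[1,1,1,1,1,1,1,1,1,1,1,1]'

```text
time: 28.0
ee_pos: [0.5333, 0.0828, 0.2455]
tcp_rot: [180.0, 0.0, 89.9]
wrist_force: [-0.2, 0.1, -2.3]
opening: 0.0478
grasp_force: 52.4
```

>>> carry_out --linear '[[-0.345,0.936,0],[-0.345,0.936,0],[-0.345,0.936,0],[-0.345,0.936,0],[-0.345,0.936,0],[-0.345,0.936,0],[-0.345,0.936,0],[0,0,0],[0,0,0]]' --rotation '[[0,0,0],[0,0,0],[0,0,0],[0,0,0],[0,0,0],[0,0,0],[0,0,0],[0,0,0],[0,0,0]]' --grip '[1,1,1,1,1,1,1,1,1]'

```text
time: 28.9
ee_pos: [0.4854, 0.2132, 0.2454]
tcp_rot: [180.0, 0.0, 90.0]
wrist_force: [1.5, 0.3, -1.6]
opening: 0.048
grasp_force: 52.5
```

```bash
python3 - <<'E'
from capchk import *
o=bot.get_obs();e=o['ee_pos'];print(e,o['tcp_rot'])
s=bot.camera("scene");cv2.imwrite("pics/scene3.png",s)
dz=e[2]-.1207
run("pics/scene3.png","small",dz,proj("scene",[e[0],e[1],.127+dz]))
cv2.polylines(s,[np.int32(proj("scene",ring(e,.0245,.14+dz))*16)],1,(0,255,0),1,cv2.LINE_AA,4)
for p in((.4918,.308),(.4976,.4028)): 
  for R,z in ((.0295,.012),(.0235,.119)) if p[1]<.4 else ((.04,.012),(.0265,.082)): cv2.polylines(s,[np.int32(proj("scene",ring(p,R,z))*16)],1,(0,255,0),1,cv2.LINE_AA,4)
cv2.imwrite("pics/v6.png",cv2.resize(s[190:325,180:320],None,fx=4.4,fy=4.4,interpolation=cv2.INTER_CUBIC))
E
```

```text
[0.48540532 0.2131771  0.24540046] [1.79969696e+02 3.93145857e-02 8.99501475e+01]
small [250. 205.] [242 195  17  21 271] [0.4869 0.2192] (304.24332624906674, array([19.081467, 19.547104], dtype=float32))
small [249.9 204.7] [242 195  17  21 231] [0.4879 0.2181] (303.696980429464, array([19.067245, 19.525925], dtype=float32))
```

View pics/v6.png

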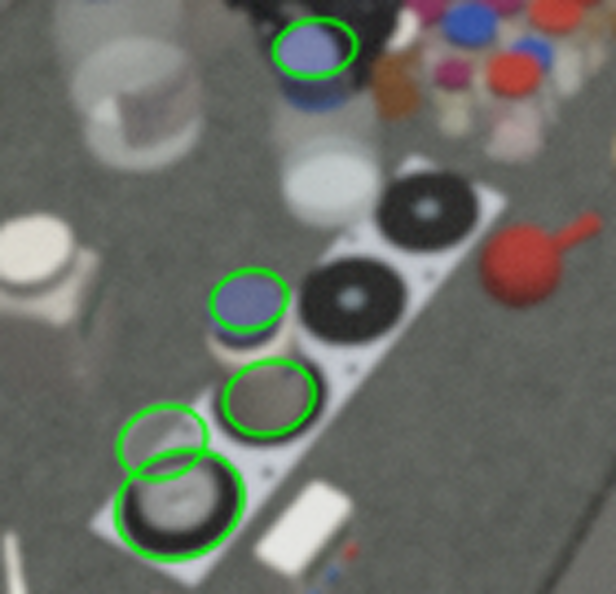

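The beaker and white bottle line up with the predicted rings on their pads, and the small bottle hangs straight over pad 3. Lowering it now.

>>> carry_out --linear '[[0.03,-0.1,-1],[0,0,-1],[0,0,-1],[0,0,-1],[0,0,-1],[0,0,-0.4],[0,0,-0.1],[0,0,-0.05],[0,0,-0.05],[0,0,0]]' --rotation '[[0,0,0],[0,0,0],[0,0,0],[0,0,0],[0,0,0],[0,0,0],[0,0,0],[0,0,0],[0,0,0],[0,0,0]]' --grip '[1,1,1,1,1,1,1,1,1,1]'

```text
time: 29.95
ee_pos: [0.4865, 0.2113, 0.1341]
tcp_rot: [179.9, -0.0, 89.9]
wrist_force: [0.7, 0.3, -2.0]
opening: 0.0475
grasp_force: 52.5
```

>>> carry_out --linear '[[0,0,-0.05],[0,0,-0.04],[0,0,0]]' --rotation '[[0,0,0],[0,0,0],[0,0,0]]' --grip '[1,1,1]'

```text
time: 30.25
ee_pos: [0.4867, 0.2116, 0.1332]
tcp_rot: [179.8, -0.1, 89.9]
wrist_force: [-0.8, 1.2, 6.3]
opening: 0.0479
grasp_force: 53.4
```

>>> carry_out --linear '[[0,0,0.05],[0,0,0],[0,0,0],[0,0,0],[0,0,0],[0,0,0],[0,0,0.5],[0,0,1],[0,0,1],[0,0,1],[0,0,1],[0.207,-0.951,0]]' --rotation '[[0,0,0],[0,0,0],[0,0,0],[0,0,0],[0,0,0],[0,0,0],[0,0,0],[0,0,0],[0,0,0],[0,0,0],[0,0,0],[0,0,0]]' --grip '[1,0.3,0,-0.5,-1,-1,-1,-1,-1,-1,-1,-1]'

```text
time: 31.45
ee_pos: [0.4909, 0.1935, 0.2261]
tcp_rot: [179.7, -0.1, 90.0]
wrist_force: [0.3, -0.1, -0.6]
opening: 0.0853
grasp_force: 0.0
```

>>> carry_out --linear '[[0.207,-0.951,0],[0.207,-0.951,0],[0.207,-0.951,0],[0.207,-0.951,0],[0.207,-0.951,0],[0.207,-0.951,0],[0.207,-0.951,0],[0.207,-0.951,0],[0.207,-0.951,0],[0.207,-0.951,0],[0.207,-0.951,0],[0.207,-0.951,0]]' --rotation '[[0,0,0],[0,0,0],[0,0,0],[0,0,0],[0,0,0],[0,0,0],[0,0,0],[0,0,0],[0,0,0],[0,0,0],[0,0,0],[0,0,0]]' --grip '[-1,-1,-1,-1,-1,-1,-1,-1,-1,-1,-1,-1]'

```text
time: 32.65
ee_pos: [0.5401, -0.0369, 0.2233]
tcp_rot: [179.9, 0.0, 89.9]
wrist_force: [0.1, 1.0, 0.2]
opening: 0.0852
grasp_force: 0.0
```

>>> carry_out --linear '[[0.207,-0.951,0],[0.207,-0.951,0],[0.207,-0.951,0],[0.207,-0.951,0],[0.207,-0.951,0],[0.207,-0.951,0],[0.207,-0.951,0],[0.207,-0.951,0],[0.207,-0.951,0],[0.207,-0.951,0],[0.207,-0.951,0],[0.207,-0.951,0]]' --rotation '[[0,0,0],[0,0,0],[0,0,0],[0,0,0],[0,0,0],[0,0,0],[0,0,0],[0,0,0],[0,0,0],[0,0,0],[0,0,0],[0,0,0]]' --grip '[-1,-1,-1,-1,-1,-1,-1,-1,-1,-1,-1,-1]'

```text
time: 33.85
ee_pos: [0.5899, -0.2657, 0.2227]
tcp_rot: [179.9, 0.0, 89.9]
wrist_force: [0.1, -0.9, -0.2]
opening: 0.0856
grasp_force: 0.0
```

>>> carry_out --linear '[[0.207,-0.951,0],[0.207,-0.951,0],[0.207,-0.951,0],[0,0,0],[0,0,0]]' --rotation '[[0,0,0],[0,0,0],[0,0,0],[0,0,0],[0,0,0]]' --grip '[-1,-1,-1,-1,-1]'

```text
time: 34.35
ee_pos: [0.602, -0.3218, 0.2222]
tcp_rot: [180.0, -0.0, 89.9]
wrist_force: [0.2, -0.4, -0.8]
opening: 0.0858
grasp_force: 0.0
```

>>> carry_out --linear '[[0.06,0.05,-0.82],[0,0,-0.82],[0,0,-0.82],[0,0,-0.82],[0,0,-0.82],[0,0,0],[0,0,0]]' --rotation '[[0,0,0],[0,0,0],[0,0,0],[0,0,0],[0,0,0],[0,0,0],[0,0,0]]' --grip '[-1,-1,-1,-1,-1,-1,-1]'

```text
time: 35.05
ee_pos: [0.6033, -0.3198, 0.1412]
tcp_rot: [179.9, 0.0, 89.9]
wrist_force: [-0.6, 0.4, 0.9]
opening: 0.0856
grasp_force: 0.0
```

>>> carry_out --linear '[[0,0,0],[0,0,0],[0,0,0],[0,0,0],[0,0,0],[0,0,0],[0,0,0]]' --rotation '[[0,0,0],[0,0,0],[0,0,0],[0,0,0],[0,0,0],[0,0,0],[0,0,0]]' --grip '[1,1,1,1,1,1,1]' --grip_force 55

```text
time: 35.75
ee_pos: [0.604, -0.3206, 0.1421]
tcp_rot: [179.8, 0.1, 89.9]
wrist_force: [1.5, 0.2, 5.9]
opening: 0.0514
grasp_force: 57.7
```

>>> carry_out --linear '[[0,0,0.5],[0,0,1],[0,0,1],[0,0,1],[0,0,1],[0,0,1],[0,0,0.75],[-0.269,0.955,0],[-0.269,0.955,0],[-0.269,0.955,0],[-0.269,0.955,0],[-0.269,0.955,0]]' --rotation '[[0,0,0],[0,0,0],[0,0,0],[0,0,0],[0,0,0],[0,0,0],[0,0,0],[0,0,0],[0,0,0],[0,0,0],[0,0,0],[0,0,0]]' --grip '[1,1,1,1,1,1,1,1,1,1,1,1]'

```text
time: 36.95
ee_pos: [0.5759, -0.2241, 0.2657]
tcp_rot: [180.0, -0.0, 89.9]
wrist_force: [1.1, -0.3, -2.6]
opening: 0.0512
grasp_force: 58.7
```

>>> carry_out --linear '[[-0.269,0.955,0],[-0.269,0.955,0],[-0.269,0.955,0],[-0.269,0.955,0],[-0.269,0.955,0],[-0.269,0.955,0],[-0.269,0.955,0],[-0.269,0.955,0],[-0.269,0.955,0],[-0.269,0.955,0],[-0.269,0.955,0],[-0.269,0.955,0]]' --rotation '[[0,0,0],[0,0,0],[0,0,0],[0,0,0],[0,0,0],[0,0,0],[0,0,0],[0,0,0],[0,0,0],[0,0,0],[0,0,0],[0,0,0]]' --grip '[1,1,1,1,1,1,1,1,1,1,1,1]'

```text
time: 38.15
ee_pos: [0.5113, 0.0053, 0.2658]
tcp_rot: [180.0, 0.0, 89.9]
wrist_force: [-0.6, -0.4, -2.1]
opening: 0.0517
grasp_force: 58.7
```

>>> carry_out --linear '[[-0.269,0.955,0],[-0.269,0.955,0],[-0.269,0.955,0],[-0.269,0.955,0],[-0.269,0.955,0],[-0.269,0.955,0],[0,0,0],[0,0,0],[0,0,0]]' --rotation '[[0,0,0],[0,0,0],[0,0,0],[0,0,0],[0,0,0],[0,0,0],[0,0,0],[0,0,0],[0,0,0]]' --grip '[1,1,1,1,1,1,1,1,1]'

```text
time: 39.05
ee_pos: [0.4796, 0.1185, 0.2656]
tcp_rot: [179.9, 0.0, 89.9]
wrist_force: [0.2, -0.3, -2.9]
opening: 0.0516
grasp_force: 58.6
```

```bash
python3 - <<'E'
from capchk import *
o=bot.get_obs();e=o['ee_pos'];print(e,o['tcp_rot'])
s=bot.camera("scene");cv2.imwrite("pics/scene4.png",s)
dz=e[2]-.1412
run("pics/scene4.png","large",dz,proj("scene",[e[0],e[1],.147+dz]))
run("pics/scene4.png","white",.012,proj("scene",[.4918,.308,.109]))
run("pics/scene4.png","small",.012,proj("scene",[.4861,.2132,.139]))
cv2.polylines(s,[np.int32(proj("scene",ring(e,.0265,.16+dz))*16)],1,(0,255,0),1,cv2.LINE_AA,4)
cv2.polylines(s,[np.int32(proj("scene",ring((.4861,.2132),.0245,.152))*16)],1,(0,255,0),1,cv2.LINE_AA,4)
cv2.imwrite("pics/v7.png",cv2.resize(s[170:315,190:320],None,fx=4.1,fy=4.1,interpolation=cv2.INTER_CUBIC))
E
```

```text
[0.47959586 0.11852015 0.26563947] [1.79948681e+02 2.37180581e-02 8.98805784e+01]
large [269.9 179.5] [261 169  18  22 299] [0.4793 0.1244] (315.9890680969693, array([19.51059, 19.49556], dtype=float32))
large [269.9 178.8] [262 169  17  21 253] [0.4808 0.122 ] (314.8595259292051, array([19.479614, 19.453705], dtype=float32))
white [235.  259.9] [227 253  17  15 209] [0.496 0.31 ] (250.32437672954984, array([17.708893, 17.723358], dtype=float32))
white [234.9 259.6] [227 253  17  14 185] [0.4966 0.3095] (250.09007403359283, array([17.702576, 17.712982], dtype=float32))
small [254.5 230.2] [246 221  18  20 289] [0.4897 0.2123] (269.7742079498712, array([17.79831 , 18.632309], dtype=float32))
small [254.6 230. ] [246 221  17  20 263] [0.4901 0.2116] (269.4982181848027, array([17.789719, 18.621033], dtype=float32))
```

View pics/v7.png

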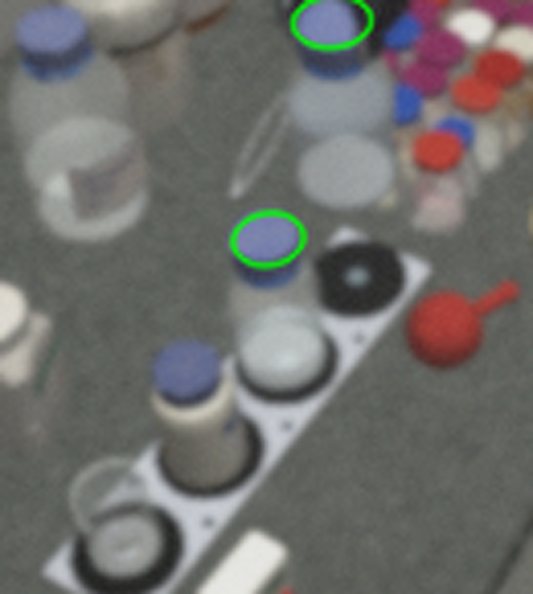

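The three placed objects stand centred on their pads, and the large bottle hangs straight over pad 4. Lowering it now.

>>> carry_out --linear '[[0.03,0,-1],[0,0,-1],[0,0,-1],[0,0,-1],[0,0,-1],[0,0,-0.35],[0,0,-0.1],[0,0,-0.05],[0,0,-0.05],[0,0,0]]' --rotation '[[0,0,0],[0,0,0],[0,0,0],[0,0,0],[0,0,0],[0,0,0],[0,0,0],[0,0,0],[0,0,0],[0,0,0]]' --grip '[1,1,1,1,1,1,1,1,1,1]'

```text
time: 40.1
ee_pos: [0.4805, 0.1189, 0.1553]
tcp_rot: [179.9, -0.0, 89.9]
wrist_force: [0.2, -0.6, -2.5]
opening: 0.0518
grasp_force: 58.6
```

>>> carry_out --linear '[[0,0,-0.05],[0,0,-0.05],[0,0,0]]' --rotation '[[0,0,0],[0,0,0],[0,0,0]]' --grip '[1,1,1]'

```text
time: 40.4
ee_pos: [0.4806, 0.1191, 0.154]
tcp_rot: [179.8, -0.0, 89.9]
wrist_force: [-1.6, -0.3, 6.2]
opening: 0.0515
grasp_force: 59.5
```

>>> carry_out --linear '[[0,0,0.05],[0,0,0],[0,0,0],[0,0,0],[0,0,0],[0,0,0],[0,0,0.5],[0,0,1],[0,0,1],[0,0,1],[0,0,1],[0,0,0]]' --rotation '[[0,0,0],[0,0,0],[0,0,0],[0,0,0],[0,0,0],[0,0,0],[0,0,0],[0,0,0],[0,0,0],[0,0,0],[0,0,0],[0,0,0]]' --grip '[1,0.3,0,-0.5,-1,-1,-1,-1,-1,-1,-1,-1]'

```text
time: 41.6
ee_pos: [0.481, 0.1191, 0.2469]
tcp_rot: [179.7, -0.0, 89.9]
wrist_force: [0.7, -0.1, -0.1]
opening: 0.0857
grasp_force: 0.0
```

>>> carry_out --linear '[[-0.2,-1,0],[-0.2,-1,0],[-0.2,-1,0],[-0.2,-1,0],[-0.2,-1,0],[-0.2,-1,0],[-0.2,-1,0],[-0.2,-1,0],[-0.2,-1,0],[-0.2,-1,0],[-0.2,-1,0],[0,0,0]]' --rotation '[[0,0,0],[0,0,0],[0,0,0],[0,0,0],[0,0,0],[0,0,0],[0,0,0],[0,0,0],[0,0,0],[0,0,0],[0,0,0],[0,0,0]]' --grip '[-1,-1,-1,-1,-1,-1,-1,-1,-1,-1,-1,-1]'

```text
time: 42.8
ee_pos: [0.4357, -0.1026, 0.2434]
tcp_rot: [180.0, 0.0, 89.8]
wrist_force: [-0.3, -0.2, 0.0]
opening: 0.0855
grasp_force: 0.0
```

```bash
python3 - <<'E'
from h import *
s=bot.camera("scene");t=bot.camera("top")
O=[((.4976,.4028),.0275,.082,.024),((.4918,.308),.0235,.119,.0295),((.4861,.2132),.0245,.152,.0345),((.4803,.1184),.0265,.172,.039)]
for n,im in(("scene",s),("top",t)):
  for p,R,z,rb in O:
    for r,h in((R,z),(rb,.012)): cv2.polylines(im,[np.int32(proj(n,ring(p,r,h))*16)],1,(0,255,0),1,cv2.LINE_AA,4)
cv2.imwrite("pics/v8.png",np.hstack([cv2.resize(x,(395,395),interpolation=cv2.INTER_CUBIC) for x in (s[195:325,190:320],t[100:200,185:285])]))
E
```

```text
(no output)
```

View pics/v8.png

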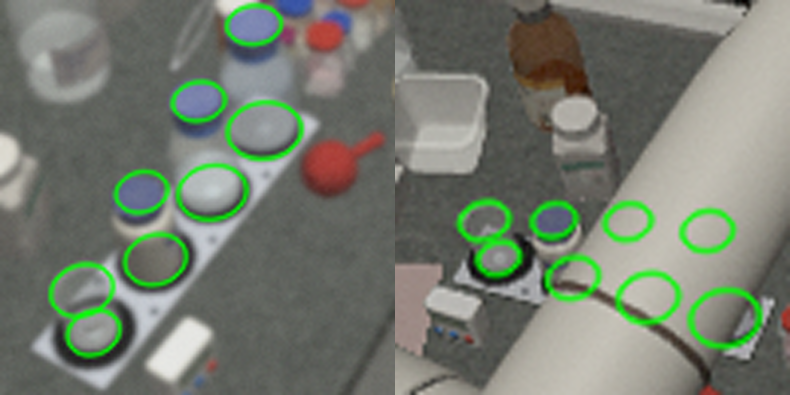

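All four stand upright and match the rings predicted for the pad centres: the beaker by the timer, then the white bottle, the small clear one and the large clear one by the red bulb.

```bash
python3 -c "
from workcell import bot
print(bot.job_done())"
```

```text
the job is handed in; nothing more can be done
None
```

The job is handed in at about 43 s: by the last camera check, the beaker (timer end), white bottle, small clear bottle and large clear bottle stand upright in the middle of pads 1 to 4, with the robot touching nothing.

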